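Hold the shaving case's sprung lock open

ROBOT

A 7-joint arm with a two-finger parallel gripper is mounted at the origin on the work surface. World frame = base frame: x ahead of the robot, y to its left, z up, the work surface at z = 0. Lengths are in mm, angles in degrees, forces in N, time in s.
With the tool pointing down it reaches from about 350 to 900 mm from the base axis. Payload 8.1 kg.
Tool frame: the origin (TCP) lies between the finger pads; the fingertips stand ahead of it and the grasp point (between the pads) lies 11 mm behind it (ctrl.tcp_to_tips is the z of the fingertips in the tool frame, in mm); z points along the fingers, y is the direction in which the jaws open and shut (so a half turn about z gives the same grasp; the last joint's range is limited). The gripper opens to 85 mm and grips with 20 to 120 N. Pads are 22 mm wide; open, the fingers measure 114 mm over their backs; the gripper's body (76 mm by 85 mm) begins 54 mm behind the grasp point. The pads swing forward as they close: fully open they stand 13 mm farther back than shut.
Start: joints at [66.658, 24.895, 1.432, 90.138, -0.665, 64.973, -4.303], TCP at [187.54, -596.213, 239.323] pointing down, gripper open.
Joint ranges: [-149.89, 149.89], [-25.12, 119.58], [-72.63, 75.52], [4.76, 147.25], [-75.54, 255.54], [6.69, 114.76], [-157.13, 157.13]. Speed limits (degrees/s): [127.2, 127.2, 172.46, 172.46, 180, 180, 180].

INTERFACE

Orientations are given as [roll, pitch, yaw] about the fixed x, y, z axes, in that order (R = Rz(yaw) Ry(pitch) Rx(roll)).
In Python, from cell import ctrl gives the robot as it stands.
- The arm moves only by the tool carry_out, never from a script. Its argument "rows" is a list of rows, each a list of 5 numbers: the shift along the tool's x, y, z in cm, then the turn about the tool's z in degrees, then the gripper command: -1 is shut, 1 is fully open, values between are in proportion. In form: [[dx, dy, dz, twist, fingers], ...]. A call has 1 to 8 rows; each row is the pose to reach, as a shift and turn from the pose commanded when the call began, along the tool's axes at that moment; what a row does not reach only later rows make up. A row lasts 1/8 s, in which the tool goes at most 62.5 mm and 10.7 degrees, less where a joint would pass 70% of its speed; a pose out of reach is approached as far as the arm can. A call with a gripper value outside its range is refused whole. The fingers move at their own pace and stop on an object; "squeeze" is the grip in N (left out, the last holds). Time passes only in rows, so rows that repeat a pose let the fingers close. It gives the time, the measured TCP pose, the force and the opening at its end, in the units of the state.
- ctrl.read_state(): the state, without advancing time (a new reading comes with each control period).
- ctrl.capture(name): name is "scene" or "top" or "wrist"; returns a dict with "frame" (384x512x3 uint8, red, green, blue), "fx", "fy", "cx", "cy" (pixels), "distortion" ([k1, k2, p1, p2, k3] as OpenCV has them; the pictures are not rectified), "world_from_camera" (4x4, takes a point from camera to world coordinates); the wrist camera has in their place "tool_from_camera" (4x4, takes a point from camera to tool coordinates, whose origin is the TCP and whose axes are the flange's). Camera axes: x right, y down, z forward; pixel columns grow to the right and rows downward; lengths in mm; the calibration is good to about 2 mm. A picture is of the moment at which its call begins: read the wrist's pose just before it. There is no depth.
- ctrl.hand_in(): hands the job in, once; it reports no verdict.
The state is a dict: "time": time; "qpos": joint angles; "dq": joint speeds; "effort": joint torques, N m; "tcp_pos": TCP position; "orientation": TCP orientation; "contact_force": force on the tool from outside, world axes, zero at the start; "torque": the same for the moment, N m; "finger_gap": opening from 0.0 (shut) to 1.0 (fully open).
Only numpy, scipy, OpenCV 4.12 (cv2) and the standard library are available. Lean on these libraries where they do the work, as an engineer would, in place of code of your own. Each camera call takes 0.05 s, during which the arm holds its last target.

TASK

Take the red-handled key out of its wooden stand, push it fully home into the brass keyway of the green shaving case (the pins inside are sticky, so wiggle it if it binds), then turn it a quarter turn clockwise, as far as it goes, so that the bolt draws back. The lock springs back when let go, so finish still gripping the key and holding it turned. Leave the beard brush, amber bottle, comb and mustache clip where they are.

Things in the scene. Friction and masses are not known exactly. Their poses are not given: they have to be found in the camera images.
- key_handle (a point): centre of the key's red handle (30 mm along x, 12 mm along y, 44 mm tall along z). The key stands upright, z up, and is the same when turned half round z. Below the handle: a round steel neck (4.8 mm diameter, 16 mm long), then the flat steel blade (16 mm along x, 4 mm along y, 18 mm long, rounded tip), its tip 56 mm below this point. About 40 g.
- key_tip (a point): the lowest point of the key's blade, on its axis; axes as the handle's
- stand: fixed beech block, 60 (x) x 50 (y) x 35 mm tall, origin at the centre of its underside; the key's blade stands 24 mm deep in a slot (17.4 x 5.4 mm, long way along x) in the middle of its top. At the start the bottom of the handle is 10 mm above the block.
- keyway (a point): centre of the mouth of the keyway, in the flat top of the lock housing, 82 mm above the shelf; z up. The mouth is a slot, 18 mm (along x) x 6 mm (along y), straight down through an 8 mm plate, with a brass border. A key fully home has its tip 28 mm below this point and its handle's bottom 6 mm above the plate; it can turn only when its tip is more than 26 mm deep.
- plug (a joint): turn of the plug below the plate (slot 18 x 5.2 mm): 0 rad locked, in line with the keyway; grows clockwise from above to the stop at 1.57; a spring turns it back with 0.025 Nm at 0, 0.10 Nm at the stop. The key has about 0.15 rad play in it. Two sticky spring pins in its slot bind when the tip is about 13 and 19 mm deep and take about 8 to 18 N of push to pass.
- bolt (a joint): how far the bolt is drawn out of its staple: 0 m locked, 0.014 m at the full quarter turn
- brush: beard brush, beech, lying, 36 x 165 x 26 mm, long way roughly along its y, origin at its underside; leave alone
- comb: black plastic comb, lying, 30 x 150 x 5 mm, long way along its y, origin at its underside; leave alone
- clip: steel mustache clip lying open, about 45 x 80 x 9 mm, origin at its underside; leave alone
- bottle: amber glass bottle with a black screw cap, standing, 36 mm diameter, 72 mm tall, origin at its underside; leave alone
- case: green shaving case, fixed to the shelf; origin at shelf height below the keyway, axes as the keyway's. Lock housing 64 x 64 mm round the keyway, 82 mm tall; the case proper (134 mm along x, 172 mm along y, 63 mm tall, wooden lid) lies on its +y side. The bolt and the steel staple on the lid stay below the housing's top.
Things that resemble listed ones, but are neither listed nor needed, are in the scene too. There is more than one size of the part that bears key_handle; the job needs the largest.

How it is judged:
By the outcome, as a careful person would: the job done as asked, in the order asked, and still so for the second after the job is handed in, while the arm keeps its last pose, push and grip.
It also fails if it takes over 51 s, if anything falls off the work surface, if the arm or the gripper's body presses on something with over 40 N, if the wrist force passes 120 N, or if a joint passes its speed limit or range.

## Working session

There is one attempt and no reset: what is moved stays moved. The work goes in short steps, Python scripts to look and compute and a tool call to move; the robot and the scene stay as the last step left them, time stands still between calls to the robot, and variables do not carry over. Pictures are saved under pics/ and viewed, and the job is handed in when it is done.

Besides the shell and the picture viewer there is one more tool, called as a command line: name --pt "numbers of a row" for each row, then --argument value for the rest. carry_out: Moves the arm, as the interface text tells. Its arguments: {"type":"object","properties":{"rows":{"type":"array","items":{"type":"array","items":{"type":"number"}}},"squeeze":{"type":"number"}},"required":["rows"]}

```bash
mkdir -p pics; ls; cat > h.py <<'E'
import numpy as np, cv2, json
from cell import ctrl
from scipy.spatial.transform import Rotation as R
def cap(n,name):
    s=ctrl.read_state(); c=ctrl.capture(n); 
    cv2.imwrite(f'pics/{name}.png',c['frame'][:,:,::-1])
    d={k:np.array(v).tolist() for k,v in c.items() if k!='frame'}
    if n=='wrist':
        T=np.eye(4);T[:3,:3]=R.from_euler('xyz',s['orientation'],degrees=True).as_matrix();T[:3,3]=s['tcp_pos']
        d['world_from_camera']=(T@np.array(c['tool_from_camera'])).tolist()
    json.dump(d,open(f'pics/{name}.json','w'))
    return c['frame']
def ray(name,u,v):
    d=json.load(open(f'pics/{name}.json'));K=np.array([[d['fx'],0,d['cx']],[0,d['fy'],d['cy']],[0,0,1]])
    p=cv2.undistortPoints(np.array([[[u,v]]],float),K,np.array(d['distortion']))[0,0]
    T=np.array(d['world_from_camera']);return T[:3,3],T[:3,:3]@np.array([p[0],p[1],1])
def atz(name,u,v,z):
    o,r=ray(name,u,v);return (o+r*(z-o[2])/r[2]).round(1)
def proj(name,P):
    d=json.load(open(f'pics/{name}.json'));K=np.array([[d['fx'],0,d['cx']],[0,d['fy'],d['cy']],[0,0,1]])
    T=np.linalg.inv(np.array(d['world_from_camera']));P=np.atleast_2d(P).astype(float)
    return cv2.projectPoints(P,cv2.Rodrigues(T[:3,:3])[0],T[:3,3],K,np.array(d['distortion']))[0][:,0].round(1)
def tri(obs):
    A=np.zeros((3,3));b=np.zeros(3)
    for n,u,v in obs:
        o,r=ray(n,u,v);r=r/np.linalg.norm(r);M=np.eye(3)-np.outer(r,r);A+=M;b+=M@o
    return np.linalg.solve(A,b).round(1)
def crop(name,x0,y0,w,h,s,out):
    im=cv2.imread(f'pics/{name}.png')[y0:y0+h,x0:x0+w]
    cv2.imwrite(f'pics/{out}.png',cv2.resize(im,None,fx=s,fy=s,interpolation=cv2.INTER_CUBIC))
E
python3 - <<'E'
from h import *
for n in ('scene','top','wrist'): cap(n,n+'0')
s=ctrl.read_state();print(s,ctrl.tcp_to_tips)
for n in ('scene0','top0','wrist0'):
    d=json.load(open(f'pics/{n}.json'));print(n,d['fx'],np.array(d['world_from_camera']).round(2).tolist())
E
```

```text
pics
{'time': 0.15, 'qpos': array([66.66002264, 24.92627751,  1.43270823, 90.17307196, -0.66600943,
       64.97270685, -4.30177069]), 'dq': array([-0.0078466 , -0.1020229 ,  0.09315926, -0.17735919, -0.00665183,
       -0.05028131,  0.02299138]), 'effort': array([ 1.40250664e-03, -6.70881772e+01,  1.02565739e+00, -3.16452312e+01,
        1.55635807e-02,  8.97952850e-03,  1.45655179e-05]), 'tcp_pos': array([ 187.38988348, -595.8981134 ,  238.74485733]), 'orientation': array([-1.79936504e+02,  5.38438459e-03,  1.74564719e+01]), 'contact_force': array([0.4582272 , 0.45139747, 0.43412281]), 'torque': array([0.00791074, 0.03503655, 0.02165142]), 'finger_gap': 1.0018253166998732} 8.0
scene0 458.4561721069956 [[0.56, 0.53, -0.63, 1107.35], [0.83, -0.36, 0.43, -443.22], [0.0, -0.77, -0.64, 650.23], [0.0, 0.0, 0.0, 1.0]]
top0 467.45318998092625 [[-0.01, -0.99, 0.12, 440.95], [-1.0, 0.02, 0.01, -72.53], [-0.02, -0.12, -0.99, 980.63], [0.0, 0.0, 0.0, 1.0]]
wrist0 322.5511154179197 [[0.3, -0.91, -0.27, 255.46], [-0.95, -0.29, -0.08, -574.62], [-0.0, 0.28, -0.96, 374.03], [0.0, 0.0, 0.0, 1.0]]
```

View pics/scene0.png

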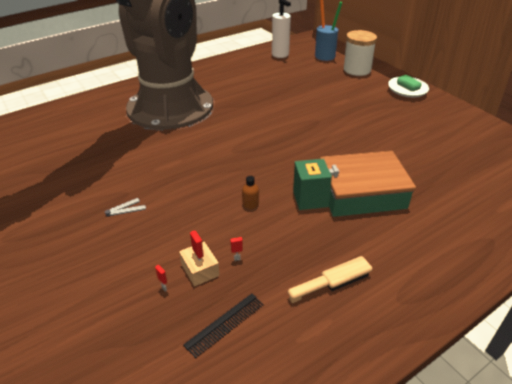

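View pics/top0.png

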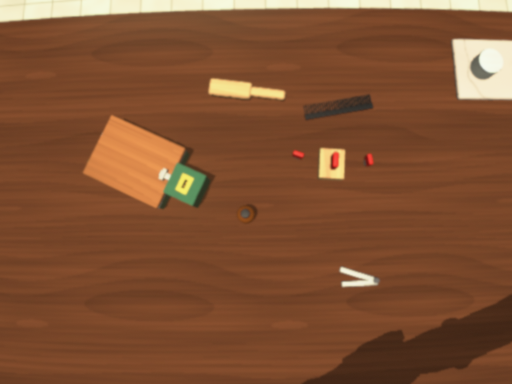

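View pics/wrist0.png

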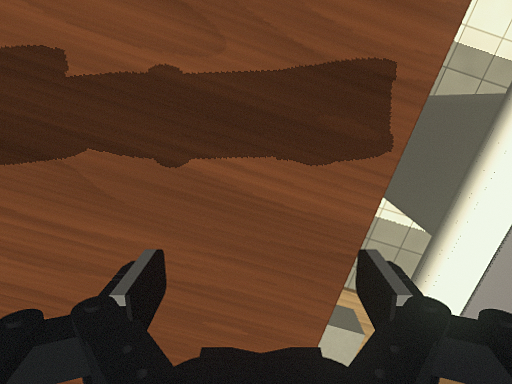

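```bash
python3 - <<'E'
from h import *
crop('scene0',140,220,120,75,6,'c1');crop('top0',280,130,110,70,7,'c2');crop('top0',150,150,70,65,9,'c3');crop('scene0',280,140,80,75,8,'c4')
E
```

```text
(no output)
```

View pics/c1.png

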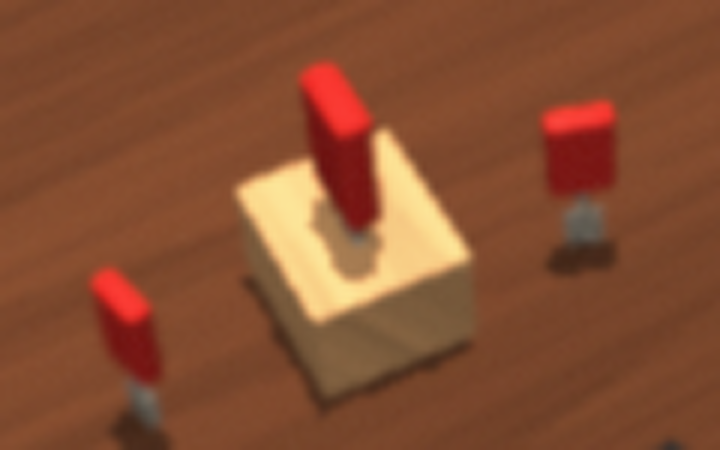

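View pics/c2.png

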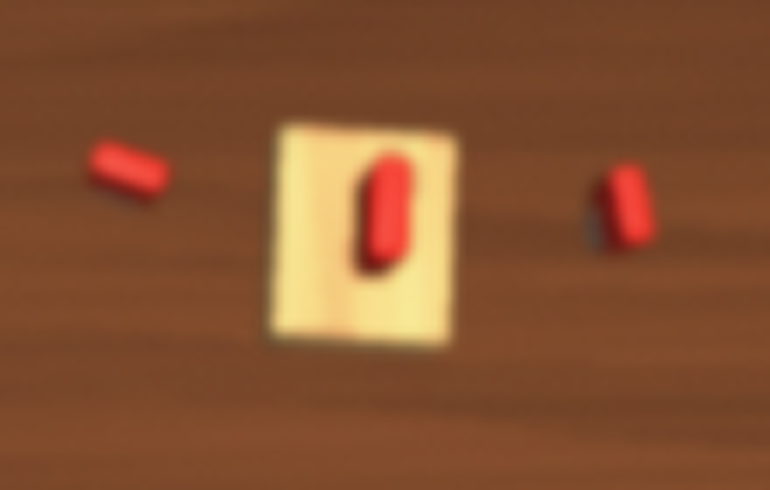

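View pics/c3.png

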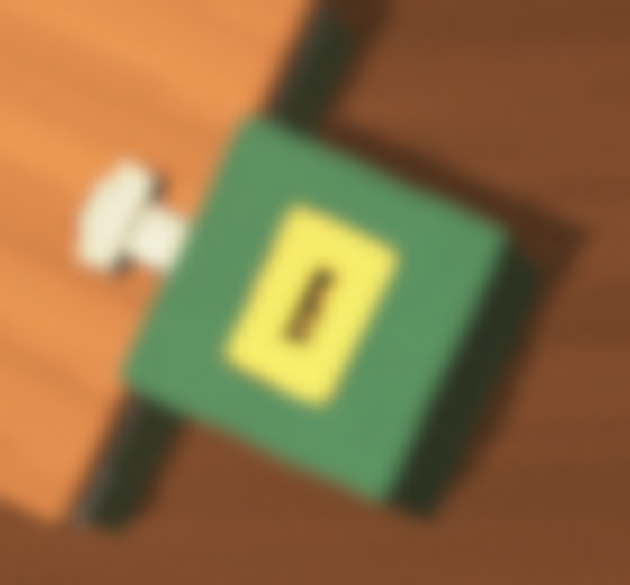

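View pics/c4.png

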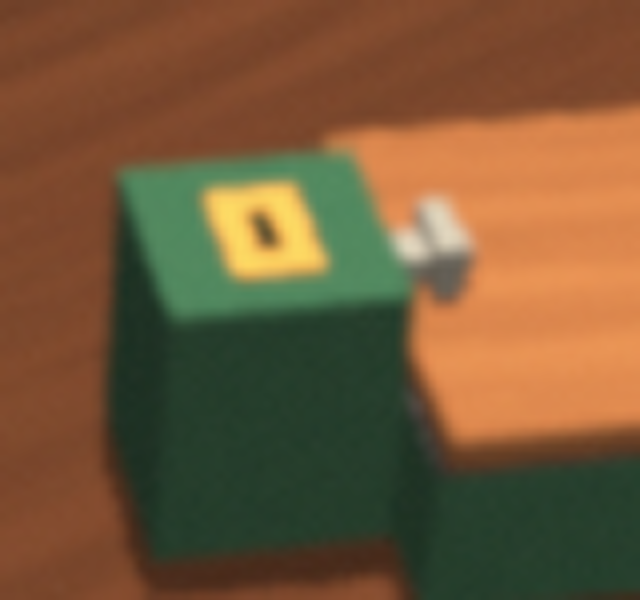

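```bash
python3 - <<'E'
from h import *
c2=lambda u,v:(280+(u+.5)/7-.5,130+(v+.5)/7-.5);c3=lambda u,v:(150+(u+.5)/9-.5,150+(v+.5)/9-.5)
c1=lambda u,v:(140+(u+.5)/6-.5,220+(v+.5)/6-.5);c4=lambda u,v:(280+(u+.5)/8-.5,140+(v+.5)/8-.5)
print('key top',atz('top0',*c2(389,208),89),atz('scene0',*c1(338,100),89),tri([('top0',*c2(389,208)),('scene0',*c1(338,100))]))
a,b=atz('top0',*c2(395,152),89),atz('top0',*c2(384,264),89);print('ends',a,b,np.linalg.norm(a-b),np.degrees(np.arctan2(*(a-b)[1::-1])))
st=[atz('top0',*c2(*p),35) for p in ((280,123),(458,133),(451,345),(270,334))];print('stand',st,np.mean(st,0))
print('scene stand',[atz('scene0',*c1(*p),35) for p in ((236,190),(388,130),(472,257),(318,322))])
print('kw',atz('top0',*c3(309.5,306),82),atz('scene0',*c4(266,230),82),tri([('top0',*c3(309.5,306)),('scene0',*c4(266,230))]))
h=[atz('top0',*c3(*p),82) for p in((250,118),(508,235),(385,502),(128,380))];print(h,np.mean(h,0))
for i in range(4):
  d=h[(i+1)%4]-h[i];print(np.linalg.norm(d),np.degrees(np.arctan2(d[1],d[0])))
print('scene',[atz('scene0',*c4(*p),82) for p in((120,172),(352,153),(410,298),(180,320))])
print('bottle',atz('top0',247,214,72))
E
```

```text
key top [ 586.2 -218.2   89. ] [ 589.6 -222.    89. ] [ 586.5 -219.7   85.1]
ends [ 601.9 -220.5   89. ] [ 570.6 -216.3   89. ] 31.58053197778652 -7.642599649096445
stand [array([ 620.8, -195.8,   35. ]), array([ 617.1, -248.4,   35. ]), array([ 554.3, -243.8,   35. ]), array([ 558.4, -190.8,   35. ])] [ 587.65 -219.7    35.  ]
scene stand [array([ 556.3, -244.6,   35. ]), array([ 560., -194.,   35.]), array([ 619.4, -198.7,   35. ]), array([ 616.1, -248.2,   35. ])]
kw [544.6  75.8  82. ] [544.7  73.4  82. ] [544.2  75.2  81.1]
[array([586.,  89.,  82.]), array([559.4,  32.7,  82. ]), array([502. ,  59.4,  82. ]), array([529.2, 115.4,  82. ])] [544.15   74.125  82.   ]
62.267567802187365 -115.28927846361591
63.30600287492488 155.0541862767962
62.25624466669993 64.09349200048558
62.63545321940279 -24.928474135461293
scene [array([503.5,  57.6,  82. ]), array([531.1, 114. ,  82. ]), array([587.2,  85.5,  82. ]), array([561.7,  31.7,  82. ])]
bottle [484.2 -45.8  72. ]
```

```bash
cat >> h.py <<'E'
def to(P,yaw):
    s=ctrl.read_state();Rm=R.from_euler('xyz',s['orientation'],degrees=True).as_matrix()
    d=Rm.T@(np.array(P)-s['tcp_pos'])/10; tw=-((yaw-s['orientation'][2]+180)%360-180)
    print('t',round(s['time'],2),'tcp',s['tcp_pos'].round(1),'rpy',s['orientation'].round(2),'F',s['contact_force'].round(1),'gap',round(s['finger_gap'],3),'j',s['qpos'].round(1))
    print('shift cm',d.round(2),'twist',round(tw,1))
E
python3 -c "
from h import *
to([587,-219.5,200],175.5)"
```

```text
t 0.15 tcp [ 187.4 -595.9  238.7] rpy [-1.7994e+02  1.0000e-02  1.7460e+01] F [0.5 0.5 0.4] gap 1.002 j [66.7 24.9  1.4 90.2 -0.7 65.  -4.3]
shift cm [ 49.41 -23.91   3.9 ] twist -158.0
```

carry_out --pt "6 -3 0.5 -10 0" --pt "12 -6 1 -20 0" --pt "18 -9 1.5 -30 0" --pt "24 -12 2 -40 0" --pt "30 -15 2.5 -50 0" --pt "36 -18 3 -60 0" --pt "43 -21 3.5 -70 0" --pt "49.4 -23.8 4 -80 0"

```text
time: 1.15
tcp_pos: [551.1, -252.5, 202.7]
orientation: [-180.0, 0.0, 97.8]
contact_force: [0.5, -1.0, -0.2]
finger_gap: 0.502
```

```bash
python3 -c "
from h import *
to([587,-219.5,200],175.5)"
```

```text
t 1.15 tcp [ 551.1 -252.5  202.7] rpy [-1.800e+02  1.000e-02  9.776e+01] F [ 0.5 -1.  -0.2] gap 0.502 j [ 35.9  27.1 -23.5  94.   12.   61.4  16.7]
shift cm [2.79 4.   0.26] twist -77.7
```

carry_out --pt "0 0 0 -10 0" --pt "0 0 0 -20 0" --pt "0 0 0 -30 0" --pt "0 0 0 -40 0" --pt "0 0 0 -50 0" --pt "0 0 0 -60 0" --pt "0 0 0 -70 0" --pt "0 0 0 -78 0"

```text
time: 2.15
tcp_pos: [549.7, -253.9, 202.5]
orientation: [180.0, -0.0, 175.7]
contact_force: [0.3, 0.2, 0.5]
finger_gap: 0.498
```

carry_out --pt "0 0 0 0 0"

```text
time: 2.28
tcp_pos: [549.7, -254.0, 202.4]
orientation: [180.0, -0.0, 175.4]
contact_force: [-0.4, -0.4, 0.3]
finger_gap: 0.502
```

```bash
python3 -c "
from h import *
to([587,-219.5,200],175.5)
cap('wrist','w1')
to([587,-219.5,200],175.5)
"
```

```text
t 2.27 tcp [ 549.7 -254.   202.4] rpy [ 1.7997e+02 -3.0000e-02  1.7539e+02] F [-0.4 -0.4  0.3] gap 0.502 j [ 47.7  31.  -41.8  93.1  22.4  64.6  85.6]
shift cm [-3.44  3.74  0.24] twist -0.1
t 2.33 tcp [ 549.7 -253.9  202.5] rpy [ 1.7998e+02 -3.0000e-02  1.7527e+02] F [-0.8  1.3  1. ] gap 0.497 j [ 47.7  31.  -41.8  93.1  22.3  64.6  85.5]
shift cm [-3.43  3.74  0.25] twist -0.2
```

View pics/w1.png

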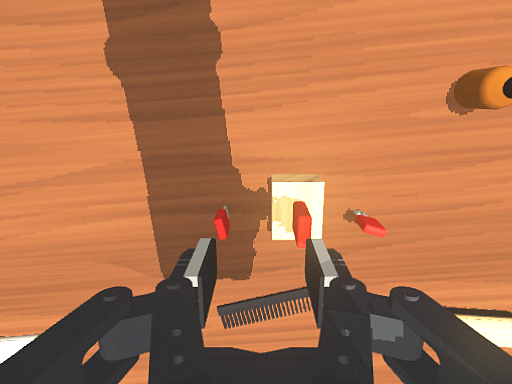

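```bash
python3 -c "
from h import *
crop('w1',205,165,190,90,4,'c5')
print(proj('w1',[[587,-219.5,89],[587,-219.5,35]]))"
```

```text
[[305.6 233.8]
 [298.2 212.1]]
```

View pics/c5.png

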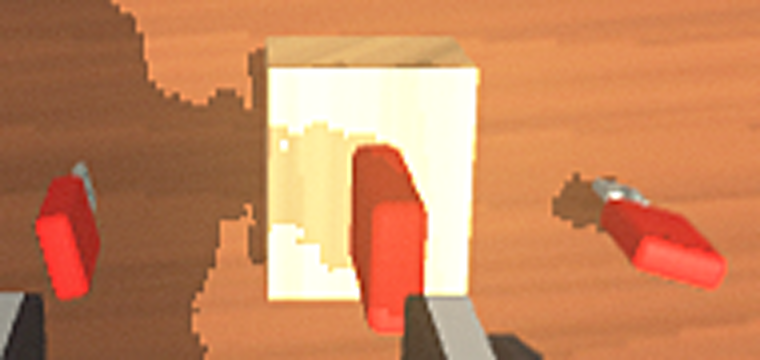

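```bash
python3 -c "
from h import *
f=lambda u,v:(205+(u+.5)/4-.5,165+(v+.5)/4-.5)
s=[atz('w1',*f(*p),35) for p in((267,67),(478,67),(470,300),(268,300))];print(s,np.mean(s,0))
print(atz('w1',*f(399,206),89))
"
```

```text
[array([ 553.4, -243.8,   35. ]), array([ 557.6, -193. ,   35. ]), array([ 618.6, -196.7,   35. ]), array([ 614.5, -248. ,   35. ])] [ 586.025 -220.375   35.   ]
[ 571.3 -219.8   89. ]
```

carry_out --pt "-1.2 1.2 1.8 0 0" --pt "-2.4 2.4 3.6 0 0" --pt "-3.4 3.7 5.4 0 0" --pt "-3.4 3.7 7.2 0 0" --pt "-3.4 3.7 7.2 0 0" --pt "-3.4 3.7 7.2 0 0"

```text
time: 3.08
tcp_pos: [586.7, -220.3, 131.0]
orientation: [-180.0, 0.0, 175.4]
contact_force: [0.4, -0.8, 0.3]
finger_gap: 0.498
```

```bash
python3 -c "
from h import *
cap('wrist','w2')
to([587,-219.5,56],175.5)
crop('w2',180,150,190,140,4,'c6')
"
```

```text
t 3.12 tcp [ 586.9 -220.3  131.4] rpy [-1.7997e+02  5.0000e-02  1.7540e+02] F [ 0.4 -0.  -1.1] gap 0.501 j [ 41.2  36.7 -39.4  94.5  26.4  58.4  78.7]
shift cm [-0.    0.09  7.54] twist -0.1
```

View pics/w2.png

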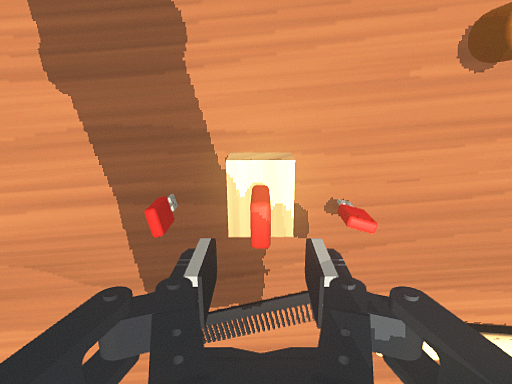

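View pics/c6.png

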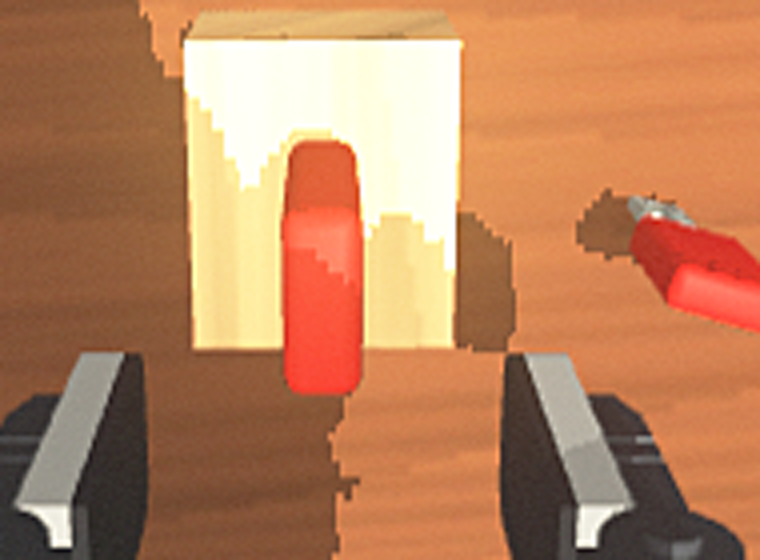

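```bash
python3 -c "
from h import *
f=lambda u,v:(180+(u+.5)/4-.5,150+(v+.5)/4-.5)
s=[atz('w2',*f(*p),35) for p in((184,39),(462,39),(454,348),(192,348))];print(s,np.mean(s,0))
print(atz('w2',*f(323,206),89),atz('w2',*f(323,394),89),atz('w2',*f(323.5,300),89))
print(atz('w2',*f(284,300),89),atz('w2',*f(363,300),89))
"
```

```text
[array([ 553.5, -243.2,   35. ]), array([ 557.5, -193. ,   35. ]), array([ 618. , -197.6,   35. ]), array([ 613.9, -248.4,   35. ])] [ 585.725 -220.55    35.   ]
[ 570.1 -219.3   89. ] [ 599.7 -221.7   89. ] [ 584.6 -220.4   89. ]
[ 584.1 -226.2   89. ] [ 585.1 -214.6   89. ]
```

carry_out --pt "0.1 0 2 0 0" --pt "0.1 0 4 0 0" --pt "0.1 0 6 0 0" --pt "0.1 0 7.4 0 0" --pt "0.1 0 7.4 0 0"

```text
time: 3.75
tcp_pos: [585.0, -219.3, 55.2]
orientation: [180.0, -0.1, 175.5]
contact_force: [0.4, 0.4, 0.8]
finger_gap: 0.498
```

carry_out --pt "0 0 0 0 -0.5" --pt "0 0 0 0 -1" --pt "0 0 0 0 -1" --pt "0 0 0 0 -1" --pt "0 0 0 0 -1" --pt "0 0 0 0 -1" --squeeze 70

```text
time: 4.5
tcp_pos: [586.4, -219.8, 57.6]
orientation: [-180.0, 0.1, 175.5]
contact_force: [-0.5, -1.3, 7.2]
finger_gap: 0.128
```

```bash
python3 -c "
from h import *
cap('wrist','w3');cap('scene','s3')
to([585.5,-220.4,57],175.5)
crop('s3',140,200,120,85,6,'c7')
"
```

```text
t 4.6 tcp [ 586.4 -219.8   57.6] rpy [-1.7996e+02  8.0000e-02  1.7545e+02] F [ 0.  -1.2  6.7] gap 0.131 j [ 39.4  41.3 -36.6  98.   30.5  51.   75.4]
shift cm [ 0.08 -0.06  0.06] twist -0.1
```

View pics/w3.png

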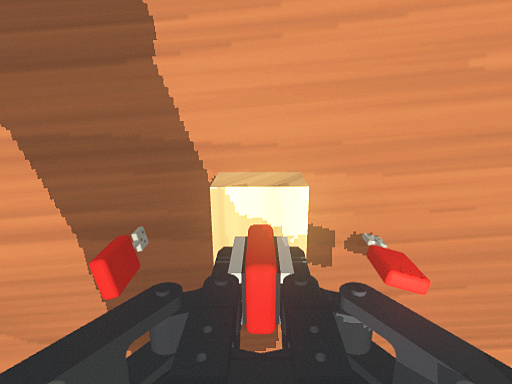

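View pics/c7.png

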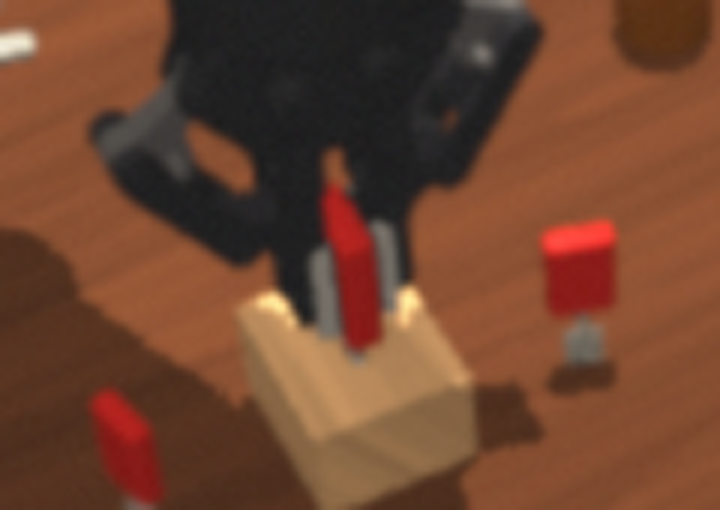

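carry_out --pt "0 0 -1 0 -1" --pt "0 0 -2.2 0 -1" --pt "0 0 -3.5 0 -1" --pt "0 0 -6 0 -1" --pt "0 0 -9 0 -1" --pt "0 0 -10 0 -1" --pt "0 0 -10 0 -1"

```text
time: 5.48
tcp_pos: [585.9, -219.6, 157.4]
orientation: [-180.0, 0.1, 175.5]
contact_force: [-0.2, 0.7, 0.0]
finger_gap: 0.132
```

```bash
python3 -c "
from h import *
cap('wrist','w4')
to([544.3,74.5,155],155)
"
```

```text
t 5.53 tcp [ 585.4 -219.6  156.4] rpy [-1.7999e+02 -3.0000e-02  1.7545e+02] F [ 0.6 -0.2 -0.4] gap 0.131 j [ 41.8  35.2 -40.2  93.2  25.2  61.   79.7]
shift cm [ 6.42 28.99  0.14] twist 20.5
```

View pics/w4.png

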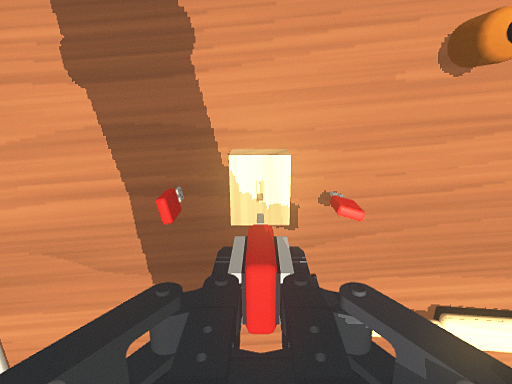

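carry_out --pt "0.8 3.6 0 3 -1" --pt "1.6 7.2 0 6 -1" --pt "2.4 10.8 0 9 -1" --pt "3.2 14.4 0 12 -1" --pt "4.0 18 0 15 -1" --pt "4.8 21.6 0 18 -1" --pt "5.6 25.3 0 20 -1" --pt "6.4 29 0 20.5 -1"

```text
time: 6.52
tcp_pos: [543.9, 75.4, 155.6]
orientation: [-179.9, -0.1, 154.9]
contact_force: [-0.0, 0.8, -0.6]
finger_gap: 0.132
```

carry_out --pt "0 0 0 0 -1" --pt "0 0 0 0 -1"

```text
time: 6.78
tcp_pos: [544.4, 73.9, 155.8]
orientation: [-179.9, -0.1, 155.0]
contact_force: [-0.1, 0.4, 0.3]
finger_gap: 0.134
```

```bash
python3 -c "
from h import *
cap('wrist','w5')
to([544.3,74.5,155],155)
crop('w5',180,140,180,130,4,'c8')
"
```

```text
t 6.83 tcp [544.6  73.3 155.9] rpy [-1.7992e+02 -6.0000e-02  1.5490e+02] F [-0.2 -0.2 -0.4] gap 0.131 j [ 14.4  28.  -38.2 104.2  20.8  55.   32.2]
shift cm [0.08 0.09 0.09] twist -0.1
```

View pics/w5.png

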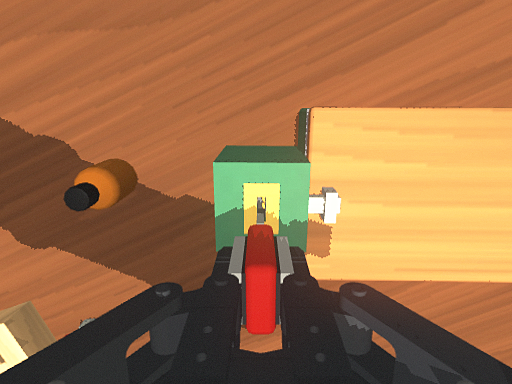

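View pics/c8.png

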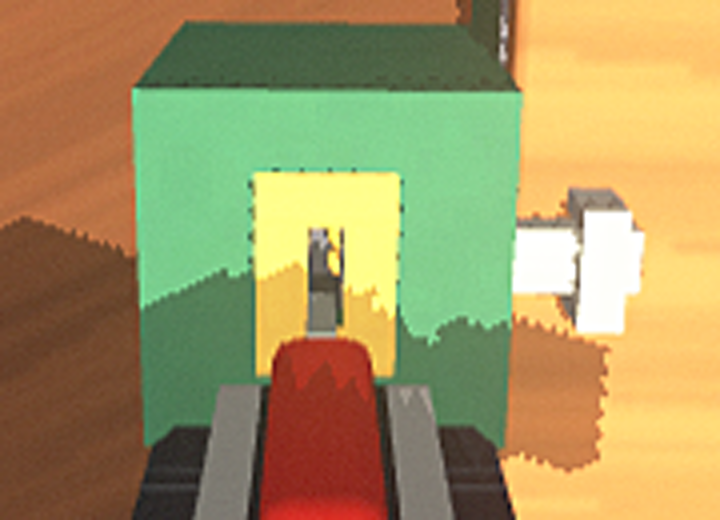

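```bash
python3 -c "
from h import *
f=lambda u,v:(180+(u+.5)/4-.5,140+(v+.5)/4-.5)
a,b=atz('w5',*f(135,90),82),atz('w5',*f(521,93),82);d=b-a;print(a,b,np.linalg.norm(d),np.degrees(np.arctan2(d[1],d[0])))
d/=np.linalg.norm(d);n=np.array([d[1],-d[0],0]);print('kw from housing',(a+b)/2+32*n)
e=atz('w5',*f(326.3,228),82);print('slot end',e,e+9*n)
for z in (109,110):
  print('blade',z,[atz('w5',*f(u,330),z) for u in(307.5,337)])
g=lambda P:(proj('w5',P)-[180,140])*4+1.5
yaw=np.radians(154.9);x=np.array([np.cos(yaw),np.sin(yaw),0]);y=np.array([np.sin(yaw),-np.cos(yaw),0]);t=np.array([544.6,73.3,155.9])
for ox in(0,1):
  tip=t+ox*x-[0,0,46.6]; print(g([tip-8*x+[0,0,5],tip+8*x+[0,0,5],tip, tip-8*x+2*y+[0,0,10],tip-8*x-2*y+[0,0,10]]).tolist())
  top=tip+[0,0,100];print('top',g([top+15*x,top-15*x,top-6*y,top+6*y]).tolist())
kw=np.array([544.4,74.3,82]);print(g([kw+9*x,kw-9*x]))
"
```

```text
[500.9  59.4  82. ] [528.2 116.6  82. ] 63.38083306489434 64.4861295724657
kw from housing [543.42939321  74.21665324  82.        ]
slot end [535.6  77.9  82. ] [543.72232934  74.02343372  82.        ]
blade 109 [array([541.6,  71.9, 109. ]), array([543.5,  75.9, 109. ])]
blade 110 [array([541.3,  72.1, 110. ]), array([543.2,  76.1, 110. ])]
[[324.29999999999995, 406.29999999999995], [324.29999999999995, 305.1], [324.29999999999995, 343.5], [337.9000000000001, 420.70000000000005], [310.29999999999995, 420.70000000000005]]
top [[323.5, 661.0999999999999], [323.0999999999999, 989.5], [244.70000000000005, 831.5], [401.5, 831.9000000000001]]
[[324.29999999999995, 399.9], [324.29999999999995, 298.70000000000005], [324.29999999999995, 337.5], [337.9000000000001, 414.29999999999995], [310.29999999999995, 414.29999999999995]]
top [[323.5, 649.0999999999999], [323.0999999999999, 979.5], [244.70000000000005, 820.7], [401.9000000000001, 820.7]]
[[329.1 230.7]
 [329.1 330.3]]
```

```bash
python3 -c "
from h import *
crop('w5',235,180,50,50,14,'c9')
"
```

```text
(no output)
```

View pics/c9.png

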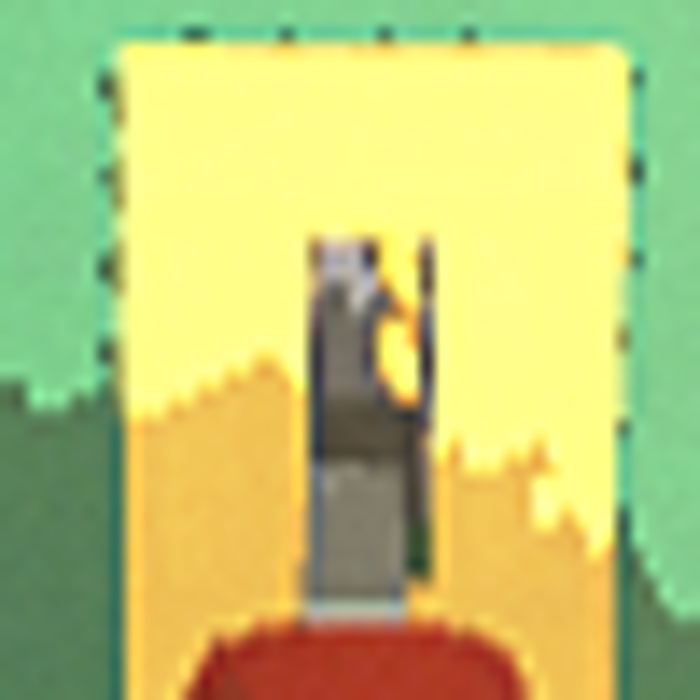

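```bash
python3 -c "
from h import *
g=lambda P:((proj('w5',P)-[235,180])*14+6.5).round(0).tolist()
yaw=np.radians(154.9);x=np.array([np.cos(yaw),np.sin(yaw),0]);y=np.array([np.sin(yaw),-np.cos(yaw),0]);t=np.array([544.6,73.3,155.9])
for ox in(0,2):
  tip=t+ox*x-[0,0,46.6]; print('shoulder',g([tip+8*x+2*y+[0,0,18],tip+8*x-2*y+[0,0,18]]),'corner',g([tip+8*x+2*y+[0,0,4],tip+8*x-2*y+[0,0,4]]),'tip',g(tip))
for kw in ([544.4,74.3,82],[543.7,74.0,82]):
  kw=np.array(kw);print(g([kw+9*x+3*y,kw+9*x-3*y,kw-9*x+3*y,kw+20*x+12*y]))
"
```

```text
shoulder [[417.0, 625.0], [314.0, 625.0]] corner [[414.0, 502.0], [319.0, 501.0]] tip [[366.0, 644.0]]
shoulder [[418.0, 576.0], [314.0, 576.0]] corner [[414.0, 456.0], [319.0, 456.0]] tip [[366.0, 600.0]]
[[446.0, 249.0], [322.0, 249.0], [443.0, 597.0], [635.0, 29.0]]
[[434.0, 239.0], [310.0, 239.0], [432.0, 588.0], [624.0, 18.0]]
```

carry_out --pt "0.04 0.06 0.8 0 -1" --pt "0.04 0.06 1.6 0 -1" --pt "0.04 0.06 2.2 0 -1" --pt "0.04 0.06 2.2 0 -1"

```text
time: 7.32
tcp_pos: [544.4, 75.1, 134.1]
orientation: [-180.0, -0.1, 155.0]
contact_force: [-1.2, 0.3, -0.4]
finger_gap: 0.13
```

```bash
python3 -c "
from h import *
cap('wrist','w6');cap('scene','s6')
to([544.5,74,128.6],154.9)
crop('w6',220,160,80,70,9,'c10');crop('s6',270,120,100,80,7,'c11')
"
```

```text
t 7.42 tcp [544.9  75.4 134.8] rpy [180.    -0.   154.96] F [-0.4  0.1  0.2] gap 0.132 j [ 13.6  29.5 -37.5 105.5  22.1  52.6  30.9]
shift cm [-0.03 -0.14  0.62] twist 0.1
```

View pics/c10.png

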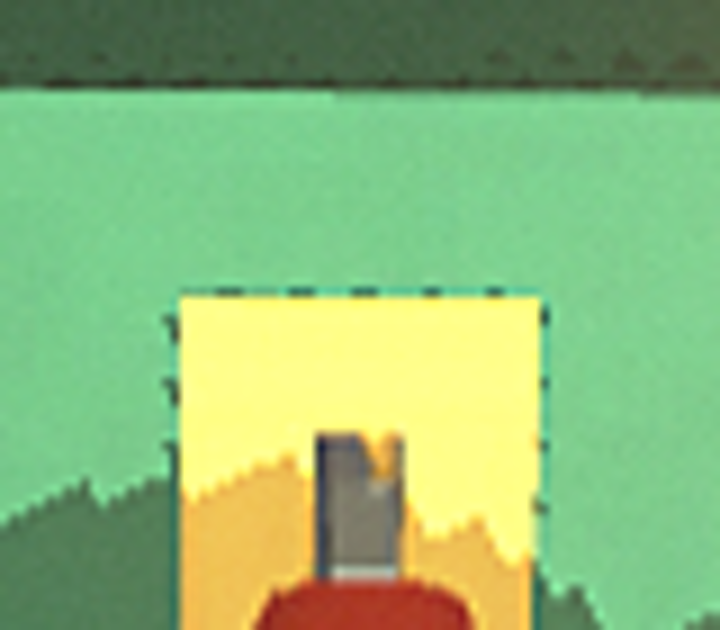

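View pics/c11.png

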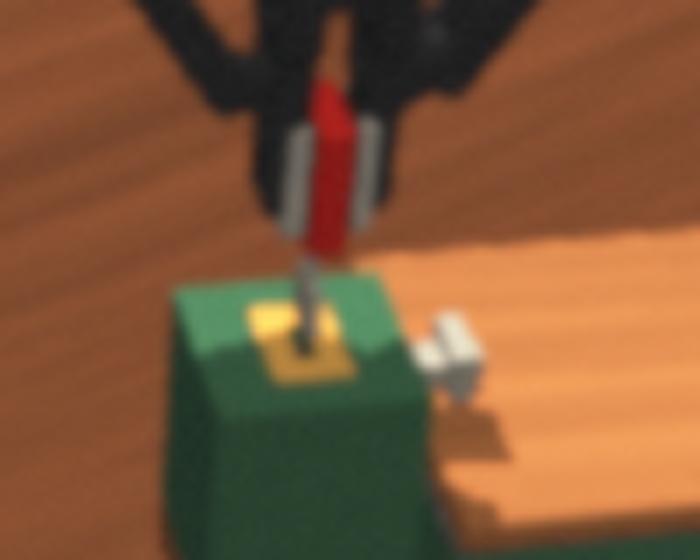

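```bash
python3 -c "
from h import *
f=lambda u,v:(220+(u+.5)/9-.5,160+(v+.5)/9-.5)
yaw=np.radians(154.9);x=np.array([np.cos(yaw),np.sin(yaw),0]);y=np.array([np.sin(yaw),-np.cos(yaw),0]);t=np.array([544.6,75.2,134.5])
q=lambda u,v,z:((atz('w6',*f(u,v),z)-t)@np.array([x,y]).T).round(2)
print('slot end',q(360,432,82)-[9,0],'brass end',q(361,296,82),'w',q(180,400,82),q(541,400,82),'housing',q(360,90,82)-[32,0])
for v in(570,580): print('shoulder',q(364,v,134.5-46.6+18)-[8,0])
"
```

```text
slot end [ 0.3  -1.37] brass end [18.96 -1.26] w [ 11.53 -13.57] [11.62 10.9 ] housing [ 1.05 -1.35]
shoulder [ 0.57 -1.03]
shoulder [-0.1  -1.05]
```

carry_out --pt "0 -0.03 0.4 0 -1" --pt "0 -0.03 0.8 0 -1" --pt "0 -0.03 1.2 0 -1" --pt "0 -0.03 1.4 0 -1" --pt "0 -0.03 1.4 0 -1" --squeeze 100

```text
time: 8.05
tcp_pos: [544.6, 75.0, 120.6]
orientation: [-180.0, -0.0, 155.0]
contact_force: [-0.4, 0.2, -0.5]
finger_gap: 0.125
```

```bash
python3 -c "
from h import *
cap('wrist','w7');cap('scene','s7')
to([544.5,74,100.6],154.9);print(ctrl.read_state()['torque'])
crop('w7',200,120,120,110,6,'c12');crop('s7',270,120,100,80,7,'c13')
"
```

```text
t 8.15 tcp [544.8  75.1 120.9] rpy [1.7999e+02 1.0000e-02 1.5496e+02] F [-0.4  0.7 -0.2] gap 0.127 j [ 13.1  30.4 -36.9 106.3  23.   51.   30.1]
shift cm [-0.02 -0.11  2.03] twist 0.1
[ 0.03485822 -0.00066395 -0.01369749]
```

View pics/c12.png

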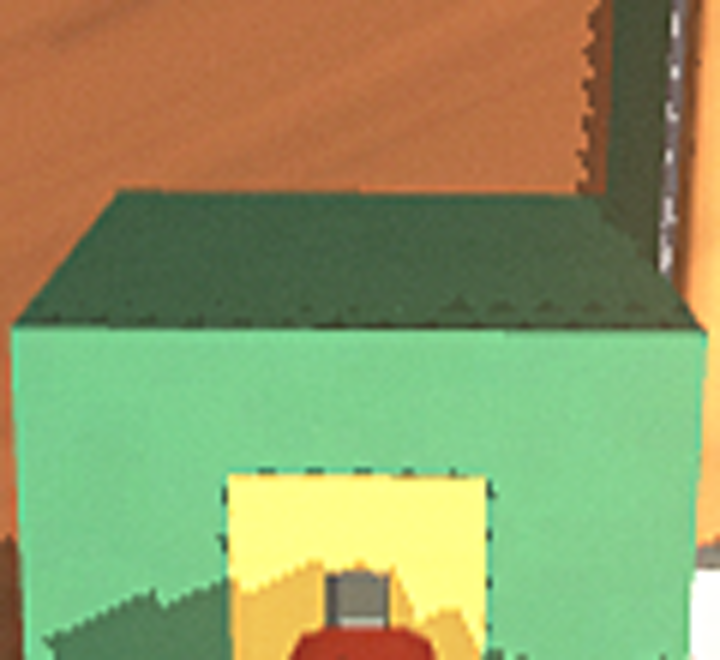

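View pics/c13.png

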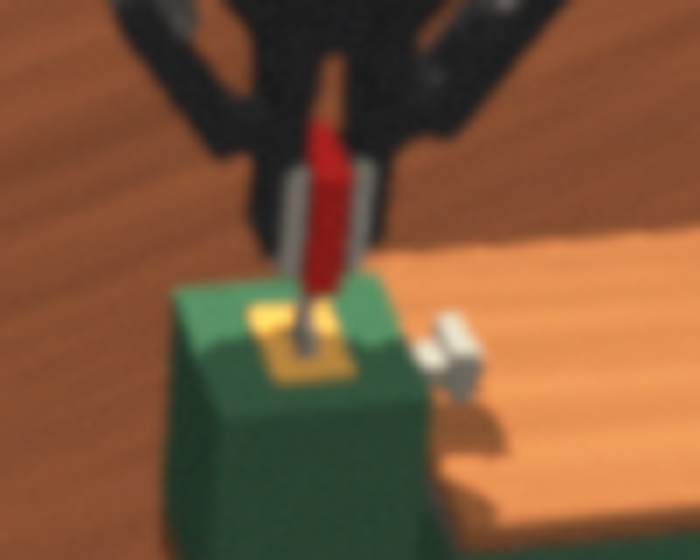

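carry_out --pt "0 0 0.3 0 -1" --pt "0 0 0.5 0 -1" --pt "0 0 0.7 2 -1" --pt "0 0 0.9 -2 -1" --pt "0 0 1.1 2 -1" --pt "0 0 1.1 -1 -1" --pt "0 0 1.1 0 -1"

```text
time: 9.02
tcp_pos: [544.2, 74.3, 109.7]
orientation: [-179.9, -0.0, 154.9]
contact_force: [-3.4, -3.3, 4.5]
finger_gap: 0.127
```

```bash
python3 -c "
from h import *
to([544.5,74,100.6],154.9);print(ctrl.read_state()['torque'])
"
```

```text
t 9.03 tcp [544.2  74.3 109.7] rpy [-1.7991e+02 -3.0000e-02  1.5488e+02] F [-3.4 -3.3  4.5] gap 0.127 j [ 12.7  31.2 -36.4 106.9  23.8  49.8  29.4]
shift cm [-0.04 -0.01  0.91] twist -0.0
[-0.79633354  0.75685727 -0.01509255]
```

carry_out --pt "0 -0.04 0.2 2 -1" --pt "0 -0.06 0.4 -2 -1" --pt "0 -0.06 0.6 2 -1" --pt "0 -0.06 0.8 -2 -1" --pt "0 -0.06 1.0 1 -1" --pt "0 -0.06 1.0 -1 -1" --pt "0 -0.06 1.0 0 -1"

```text
time: 9.9
tcp_pos: [544.6, 74.0, 100.5]
orientation: [-180.0, 0.1, 154.8]
contact_force: [-3.1, -4.1, 11.5]
finger_gap: 0.125
```

```bash
python3 -c "
from h import *
cap('scene','s8');cap('wrist','w8')
to([544.5,74,100.6],154.9);print(ctrl.read_state()['torque'])
crop('w8',200,120,120,110,6,'c14');crop('s8',270,120,100,80,7,'c15')
"
```

```text
t 10.0 tcp [544.6  74.  100.5] rpy [-1.7996e+02  5.0000e-02  1.5479e+02] F [-4.5 -4.  11.1] gap 0.128 j [ 12.4  31.8 -36.  107.4  24.4  48.6  28.8]
shift cm [ 0.01 -0.   -0.01] twist -0.1
[-0.82575033  1.00298302  0.0096288 ]
```

View pics/c14.png

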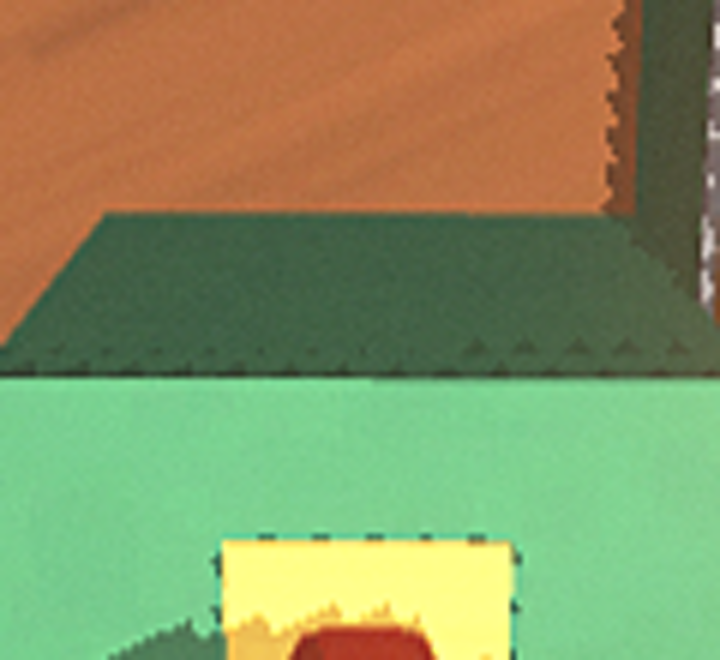

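View pics/c15.png

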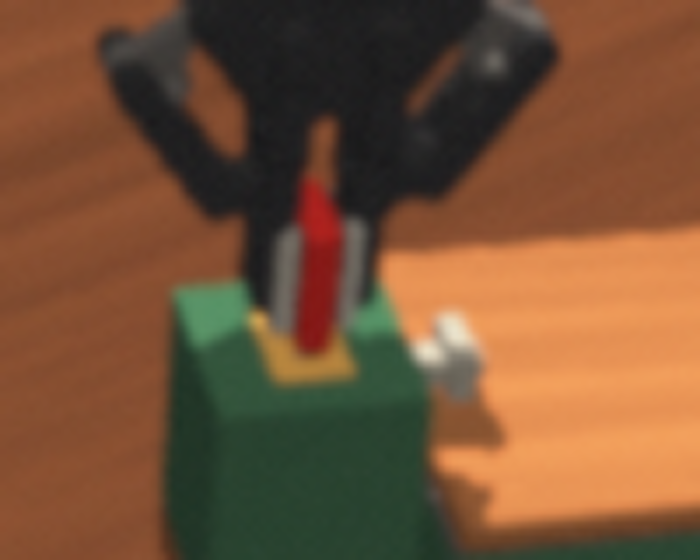

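carry_out --pt "0 0 0.1 2 -1" --pt "0 0 0.2 -2 -1" --pt "0 0 0.3 1 -1" --pt "0 0 0.3 0 -1"

```text
time: 10.5
tcp_pos: [544.9, 74.1, 99.9]
orientation: [-179.9, 0.2, 154.8]
contact_force: [-10.8, -6.9, 40.8]
finger_gap: 0.127
```

```bash
python3 -c "
from h import *
to([544.5,74,100.6],154.9);print(ctrl.read_state()['torque'])
"
```

```text
t 10.5 tcp [544.9  74.1  99.9] rpy [-1.7993e+02  1.7000e-01  1.5479e+02] F [-10.8  -6.9  40.8] gap 0.127 j [ 12.3  31.8 -35.9 107.4  24.6  48.5  28.6]
shift cm [ 0.03 -0.03 -0.07] twist -0.1
[-1.76289594  3.11915052  0.00354593]
```

carry_out --pt "0.02 -0.05 -0.15 0 -1" --pt "0.02 -0.05 -0.15 0 -1" --squeeze 120

```text
time: 10.75
tcp_pos: [544.7, 74.0, 100.2]
orientation: [-180.0, 0.1, 154.8]
contact_force: [-6.9, -4.4, 24.1]
finger_gap: 0.125
```

```bash
python3 -c "
from h import *
to([544.5,74,100.6],154.9);print(ctrl.read_state()['torque'])
"
```

```text
t 10.75 tcp [544.7  74.  100.2] rpy [-1.8000e+02  1.3000e-01  1.5482e+02] F [-6.9 -4.4 24.1] gap 0.125 j [ 12.4  31.8 -36.  107.5  24.5  48.5  28.8]
shift cm [ 0.02 -0.   -0.04] twist -0.1
[-1.10573118  1.7195768  -0.01690898]
```

Turn clockwise (positive twist), in two stages.

carry_out --pt "0.0 -0.01 0 6 -1" --pt "0.01 -0.02 0 12 -1" --pt "0.01 -0.03 0 18 -1" --pt "0.02 -0.04 0 24 -1" --pt "0.02 -0.05 0 30 -1" --pt "0.02 -0.05 0 30 -1"

```text
time: 11.5
tcp_pos: [544.3, 73.9, 100.3]
orientation: [179.9, 0.1, 124.8]
contact_force: [-6.3, -3.3, 22.7]
finger_gap: 0.127
```

```bash
python3 -c "
from h import *
cap('wrist','w9')
to([544.5,74,100.6],64);print(ctrl.read_state()['torque'])
"
```

```text
t 11.55 tcp [544.3  73.9 100.3] rpy [1.7992e+02 1.1000e-01 1.2483e+02] F [-6.3 -2.8 24.1] gap 0.122 j [  7.2  30.  -28.3 108.   19.1  46.6   3.7]
shift cm [-0.    0.02 -0.03] twist 60.8
[-0.96173572  1.639055    0.02469007]
```

View pics/w9.png

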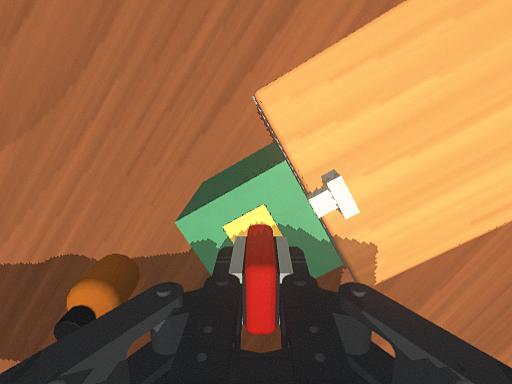

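carry_out --pt "0 -0.01 0 9 -1" --pt "0 -0.02 0 18 -1" --pt "0 -0.03 0 27 -1" --pt "0 -0.04 0 36 -1" --pt "0 -0.05 0 45 -1" --pt "0 -0.05 0 54 -1" --pt "0 -0.05 0 62 -1" --pt "0 -0.05 0 62 -1"

```text
time: 12.55
tcp_pos: [543.7, 74.0, 100.3]
orientation: [179.9, -0.1, 62.8]
contact_force: [-7.7, -2.8, 23.2]
finger_gap: 0.128
```

```bash
python3 -c "
from h import *
to([544.5,74,100.6],58);print(ctrl.read_state()['torque'])
"
```

```text
t 12.55 tcp [543.7  74.  100.3] rpy [ 1.799e+02 -5.000e-02  6.276e+01] F [-7.7 -2.8 23.2] gap 0.128 j [ -4.4  27.6 -12.2 109.    8.1  44.1 -48.3]
shift cm [ 0.03  0.07 -0.03] twist 4.8
[-0.63240126  1.82701828  0.14582311]
```

carry_out --pt "0 0 0 4 -1" --pt "0 0 0 8 -1" --pt "0 0 0 8 -1"

```text
time: 12.92
tcp_pos: [544.0, 73.9, 100.3]
orientation: [179.9, -0.1, 54.9]
contact_force: [-5.7, -2.0, 22.3]
finger_gap: 0.127
```

```bash
python3 -c "
from h import *
cap('wrist','w10');cap('scene','s10');cap('top','t10')
to([544.5,74,100.6],58);print(ctrl.read_state()['torque'])
crop('s10',270,120,100,80,7,'c16');crop('t10',140,140,80,70,9,'c17')
"
```

```text
t 13.07 tcp [544.   73.9 100.3] rpy [ 1.7989e+02 -8.0000e-02  5.4910e+01] F [-6.  -3.1 22.9] gap 0.123 j [ -5.9  27.4 -10.1 109.1   6.8  43.9 -54.8]
shift cm [ 0.04  0.04 -0.03] twist -3.1
[-0.69698987  1.59835922  0.46400805]
```

View pics/w10.png

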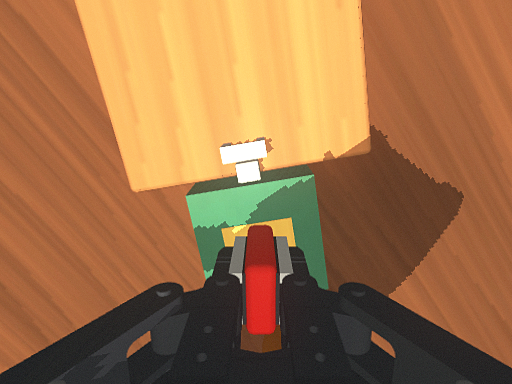

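View pics/c16.png

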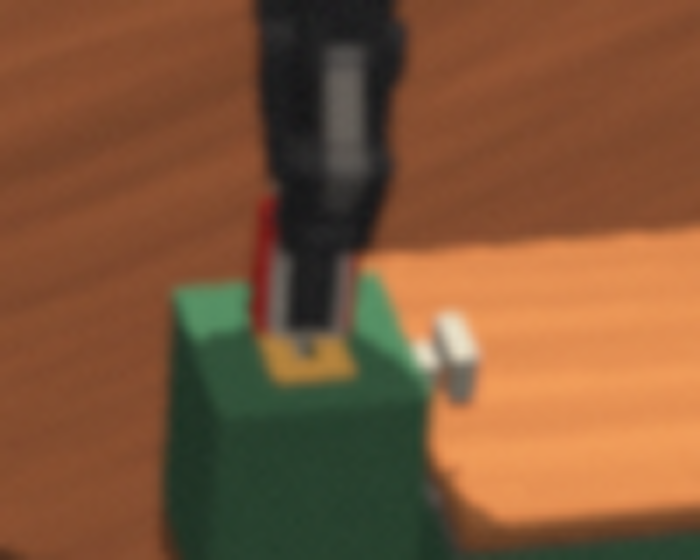

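```bash
python3 -c "
from h import *
a=cv2.imread('pics/s6.png')[155:190,320:350];b=cv2.imread('pics/s10.png')[155:190,320:350]
cv2.imwrite('pics/c18.png',cv2.resize(np.hstack([a,b]),None,fx=12,fy=12,interpolation=cv2.INTER_CUBIC))
a=cv2.imread('pics/w9.png')[160:230,295:370];b=cv2.imread('pics/w10.png')[130:200,210:285]
cv2.imwrite('pics/c19.png',cv2.resize(np.hstack([a,b]),None,fx=5,fy=5,interpolation=cv2.INTER_CUBIC))
"
```

```text
(no output)
```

View pics/c18.png

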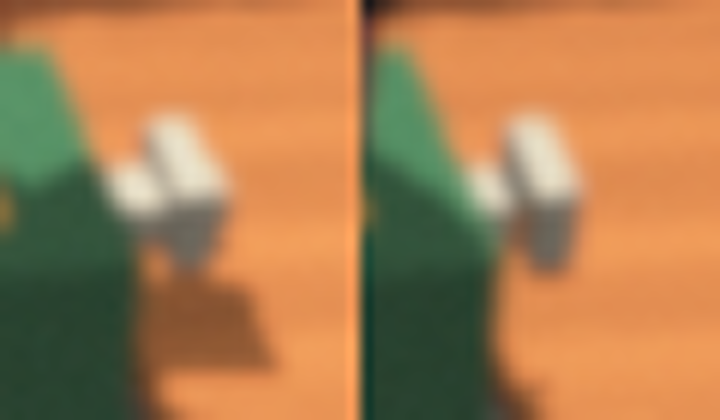

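View pics/c19.png

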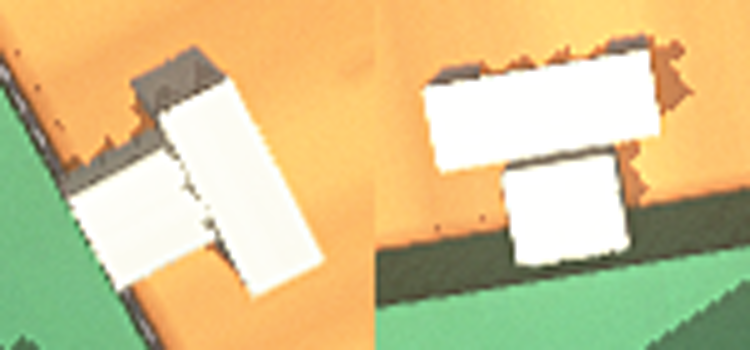

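```bash
python3 -c "
from h import *
y=np.array([np.sin(np.radians(25)),np.cos(np.radians(25))])
for z in(66,70,74):
  a=atz('w5',180+643/4,140+265/4,z);b=atz('w10',247,162,z);c=atz('w5',180+575/4,140+260/4,z);print(z,(a[:2]-[543.7,74])@y,(b[:2]-[543.7,74])@y,(c[:2]-[543.7,74])@y)
to([544.5,74,100.6],55);print(ctrl.read_state()['torque'])
"
```

```text
66 58.52037661383807 40.27085180278512 45.97301955981669
70 57.48166428023833 40.93531482717379 45.24846138850197
74 56.442951946638544 41.64203967773654 44.39101061230952
t 13.07 tcp [544.   73.9 100.3] rpy [ 1.7989e+02 -8.0000e-02  5.4910e+01] F [-6.  -3.1 22.9] gap 0.123 j [ -5.9  27.4 -10.1 109.1   6.8  43.9 -54.8]
shift cm [ 0.04  0.04 -0.03] twist -0.1
[-0.69698987  1.59835922  0.46400805]
```

carry_out --pt "0 0 0 1 -1" --pt "0 0 0 1 -1" --pt "0 0 0 1 -1" --pt "0 0 0 1 -1" --pt "0 0 0 1 -1" --pt "0 0 0 1 -1" --pt "0 0 0 1 -1" --pt "0 0 0 1 -1"

```text
time: 14.08
tcp_pos: [544.0, 73.8, 100.3]
orientation: [179.9, -0.1, 53.9]
contact_force: [-5.1, -2.7, 22.5]
finger_gap: 0.127
```

```bash
python3 -c "
from h import *
to([544.5,74,100.6],55);print(ctrl.read_state()['torque'])
cap('wrist','w11');cap('scene','s11')
crop('w11',200,120,120,100,6,'c20')
"
```

```text
t 14.07 tcp [544.   73.8 100.3] rpy [ 1.7989e+02 -8.0000e-02  5.3920e+01] F [-5.1 -2.7 22.5] gap 0.127 j [ -6.   27.4  -9.9 109.2   6.6  43.8 -55.7]
shift cm [ 0.04  0.03 -0.03] twist -1.1
[-0.74352625  1.60020683  0.62816745]
```

View pics/c20.png

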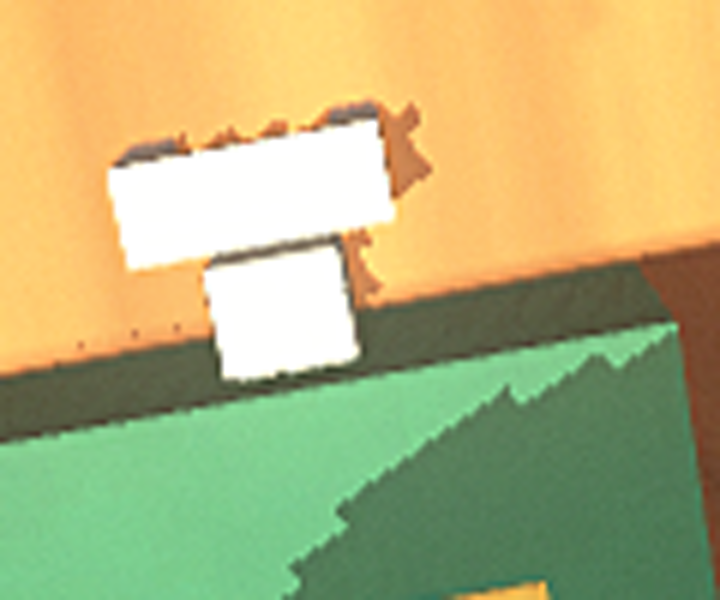

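View pics/s11.png

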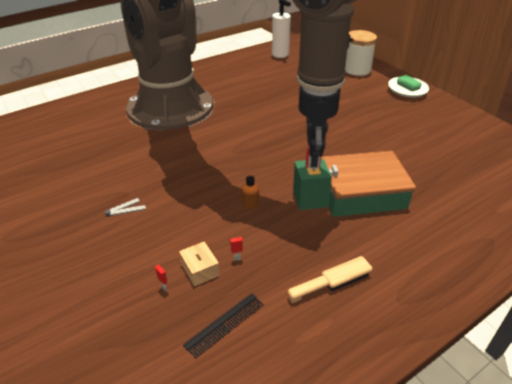

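Hard against the stop and steady: the torque rises with extra turn while the bolt stays put. The bystanders have not moved.

```bash
python3 -c "
from h import *
print(ctrl.hand_in())
"
```

```text
the job is handed in; nothing more can be done
None
```

The key is home in the keyway and turned clockwise to the stop, with the bolt drawn back. I handed the job in at about 14 s of the 51 s allowed, still gripping the key at 120 N and holding it turned.

- **Key:** I took the large key from the wooden stand. The two smaller look-alike keys beside it stayed where they were.
- **Depth:** I wiggled the key past the pins. At a tip depth of about 28 mm a further push only raised the force to 41 N, so I took it as bottomed and eased off to about 23 N.
- **Turn:** The tool turned about 101°, which covers the quarter turn plus the key's play. The torque then climbed to 0.63 Nm, well above the 0.10 Nm spring, so the key is against the stop.
- **Bolt:** The pictures show the end of the bolt clear of the staple. My rough pixel estimate of the travel is 15–18 mm, a little over the nominal 14 mm, because I had to guess the height of the bolt.
- **Brush, bottle, comb and clip:** The last scene picture shows them unmoved.

No check failed. The wrist and fixed cameras disagreed by 1–2 mm on the key and keyway positions. I went by the wrist view there.

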